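Draw the tilt-out bin tight with its hook cam

ROBOT

A 7-joint arm with a two-finger parallel gripper is mounted at the origin on the work surface. World frame = base frame: x ahead of the robot, y to its left, z up, the work surface at z = 0. Lengths are in mm, angles in rad, forces in N, time in s.
With the tool pointing down it reaches from about 400 to 875 mm from the base axis. Payload 6.5 kg.
Tool frame: the origin (TCP) lies midway between the tips of the shut fingers; the grasp point (between the pads) lies 19 mm behind it (ctrl.tcp_to_grasp is the distance from the TCP to the grasp point, in mm); z points along the fingers, y is the line along which they close (so a half turn about z gives the same grasp; the last joint's range is limited). The gripper opens to 85 mm and grips with 20 to 120 N. Pads are 22 mm wide; open, the fingers measure 114 mm over their backs; the gripper's body (76 mm by 85 mm) begins 54 mm behind the grasp point. The pads swing forward as they close: fully open they stand 13 mm farther back than shut.
Start: joints at [1.248, 0.536, -0.004, 1.538, 0.003, 1.067, -0.071], TCP at [165.087, -628.678, 231.29] pointing down, gripper open.
Joint ranges: [-2.7, 2.7], [-0.37, 2.16], [-1.27, 1.26], [0.24, 2.4], [-1.31, 4.45], [0.19, 1.91], [-2.76, 2.76]. Speed limits (rad/s): [2.39, 2.39, 3.14, 3.14, 3.14, 3.14, 3.14].

INTERFACE

Orientations are given as a unit quaternion [w, x, y, z].
In Python, from cell import ctrl gives the robot as it stands. The module is installed in compiled form; this text tells all that it offers.
- The arm moves only by the shell command python3 -m jog 'ROWS' [FORCE]. ROWS is JSON, a list of rows, each an object of numbers: "dx", "dy", "dz": the shift along the tool's x, y, z as a fraction of full scale; "turn": the turn about the tool's z as a fraction of full scale; "claw": the opening, from -1 (shut) to 1 (fully open). A call has 1 to 10 rows; each row is the pose to reach, as a shift and turn from the pose commanded when the call began, along the tool's axes at that moment; what a row does not reach only later rows make up. Full scale, the value 1, is 0.2 m for a shift and 30 degrees for a turn. A row lasts 1/8 s, in which the tool goes at most 62.5 mm and 10.7 degrees, less where a joint would pass 70% of its speed; a pose out of reach is approached as far as the arm can. A call with a number of a shift or a turn outside -1 to 1 is refused whole. A call with a gripper value outside its range is refused whole. The fingers move at their own pace and stop on an object; FORCE is the grip in N (left out, the last holds). Time passes only in rows, so rows that repeat a pose let the fingers close. It gives the time, the measured TCP pose, the force, the opening and the grip force at its end, in the units of the state.
- ctrl.get_state(): the state, without advancing time (a new reading comes with each control period).
- ctrl.grab_frame(name): name is "side" or "top" or "wrist"; returns a dict with "frame" (420x560x3 uint8, red, green, blue), "z_map" (420x560 float32, mm along the optical axis (not along the pixel's ray), 0 where there is no reading), "mtx" (3x3 intrinsics, pixels), "eye" and "orientation" of the camera in the world; the wrist camera has in their place "mount" (4x4, takes a point from camera to tool coordinates, whose origin is the TCP and whose axes are the flange's). Camera axes: x right, y up, looking along -z (the intrinsics and any distortion apply to the point x, -y, -z); pixel columns grow to the right and rows downward; lengths in mm; the calibration is good to about 2 mm. A picture is of the moment at which its call begins: read the wrist's pose just before it.
- ctrl.finish_job(): hands the job in; it is judged then, once.
The state is a dict: "clock": time; "joint_positions": joint angles; "joint_velocities": joint speeds; "effort": joint torques, N m; "tool_pos": TCP position; "tcp_rot": TCP orientation; "force": force on the tool from outside, world axes, zero at the start; "ft_torque": the same for the moment, N m; "gripper_width": finger opening in mm; "gripper_force": force on a finger pad.
Only numpy, scipy, OpenCV 4.12 (cv2) and the standard library are available. Lean on these libraries where they do the work, as an engineer would, in place of code of your own. Each camera call takes 0.05 s, during which the arm holds its last target. There are 200 camera calls.

TASK

Push the tilt-out bin up against its seal, then swing the red-posted cam lever anticlockwise about a quarter turn so that its hook catches the brass pin and draws the bin fully shut and snug. Where it bites differs each time, so go by feel: stop when it is firm, do not overtighten it, let go, and leave everything else on the bench where it is.

Things in the scene. Friction and masses are not known exactly. Their poses are not given: they have to be found in the camera images.
- housing: fixed open-fronted pine housing standing on the bench, 200 (x) x 320 (y) x 170 (z) mm; origin under its centre, front faces its own -x (towards the robot), +y is its left side seen from the robot. It carries the tilt-out bin in front and the hook cam on top
- bin: the tilt-out bin: brown wooden front panel 290 mm wide, 12 mm thick, top edge 150 mm up, a dark pull bar 110 mm wide standing 12 mm off it half way up, teal pocket behind. Origin: middle of its hinge line at the panel's foot, half way through the panel, 20 mm above the bench, 107 mm in front of the housing's origin; z runs up the panel, x into the bin. Upright = shut; its top tips out to the robot
- bin_push (a point): point on the outer face of the panel at its top edge, 150 mm up from the hinge, 90 mm left (+y) of its middle: a clear place to push. The hinge is stiff (2.5 N at the top edge) and the bin stays where it is left. At about 0.05 rad from shut the panel meets a rubber seal, which adds up to 5 N until shut; let go there, the bin springs back to 0.02 to 0.05 rad
- strike (a point): top of the steel plate, 50 mm wide, on the middle of the panel's top edge; from it a brass pin, 8 mm thick, stands up 22 mm for the hook to catch. The pin's seat lies up to 3.5 mm nearer or farther than the plate's middle (not measured), so the lever angle where the hook bites differs by up to 20 degrees either way; the pin is sprung, 20 N per mm
- cam_axis (a point): point on the housing's top, 170 mm above the bench, on the vertical turning axis of the cam, 45 mm behind the pin of the shut bin; axes as the housing's. Sideways push on the lever's post while it moves: 5 N free, 7 to 10 N drawing the bin in, then about 0.7 N more per degree; 12 to 15 N is snug, over 18 N may be too tight
- cam: steel cam: lever with red post, and under it a crescent hook 41 to 71 mm from the axis, 177 to 185 mm above the bench. Origin at cam_axis; its yaw less the housing's is its angle: 0 to 0.15 rad as found (open), growing anticlockwise, stop at 2.0. The nose meets the pin at about 0.4, passes behind it if the bin is within 0.06 rad of shut, and bites at 0.9 to 1.7; it stays where left
- cam_post (a point): axis of the upright red post at the lever's end, 75 mm from the cam axis, 14 mm thick, top 216 mm above the bench, this point 210 mm; the bar below is 10 mm thick, top at 194 mm. At cam angle 0 the lever points 250 degrees from the housing's +x (to its right).
- comb_a: orange clipper guard comb, 46 x 40 x 20 mm, lying on top of the housing at its left rear corner; origin under its centre; leave it alone
- comb_b: a second, identical orange guard comb, lying on the bench to the robot's right; leave it alone
- clipper: chrome hair clipper lying on the bench, about 170 x 46 x 36 mm; origin under the centre of its grip; leave it alone
- mirror: hand mirror with grey frame lying face up, disc 140 mm across, 12 mm thick, handle to its -x; origin under the disc's centre; leave it alone
- sprayer: clear spray bottle with black cap, 64 mm across, 170 mm tall; origin under its centre; leave it alone
- neckbrush: neck brush lying on the bench along its x axis; origin on its underside; leave it alone
- combjar: green glass jar, 70 mm across, 110 mm tall; origin under its centre; leave it alone

How it is judged (in metres and radians):
On the way, in this order (a step that is already met when the one before it is completed fails the run):
1. the bin is pushed up to its seal, the cam still open (angle between bin's own z axis and vertical below 0.06 rad and x of cam_post in the frame of cam_axis below 0 m), for 0.2 s.
2. the hook has caught the pin and pulls on it (x of cam_post in the frame of cam_axis above 0.033 m and angle between bin's own z axis and vertical below 0.02 rad and contact force between cam and bin above 8 N), for 0.2 s.
At the end, for the whole second after the job is handed in: The bin is shut (within 0.014 rad, about 2 mm at its top), the hook has turned behind the pin (cam past 0.8 rad) and pulls on it with 8 to 60 N; lever and bin are at rest (angle between bin's own z axis and vertical below 0.014 rad and x of cam_post in the frame of cam_axis above 0.033 m and contact force between cam and bin between 8 and 60 N and angular speed of each of cam, bin below 0.05 rad/s); the robot touches nothing.
It fails at once if the cam is overtightened: the hook pulls on the pin with more than 60 N (contact force between cam and bin above 60 N).
It fails at once if a bystander is moved by more than 40 mm (distance of any of comb_a, comb_b, clipper, mirror, sprayer, neckbrush, combjar from where it was at the start of the episode above 0.04 m).
It also fails if it takes over 64 s, if anything falls off the work surface, if the arm or the gripper's body presses on something with over 40 N, if the wrist force passes 120 N, or if a joint passes its speed limit or range.

## Working session

There is one attempt and no reset: what is moved stays moved. The work goes in short steps, Python scripts to look and compute and a shell command to move; the robot and the scene stay as the last step left them, time stands still between calls to the robot, and variables do not carry over. Pictures are saved under pics/ and viewed, at most 10 in all, crops included, and the job is handed in when it is done.

```bash
mkdir -p pics; cat > h.py <<'E'
import numpy as np,cv2
from cell import ctrl
from scipy.spatial.transform import Rotation as R
def q2m(q): return R.from_quat([q[1],q[2],q[3],q[0]]).as_matrix()
def cloud(f,T=None):
    z=f["z_map"];K=f["mtx"];v,u=np.mgrid[:z.shape[0],:z.shape[1]]
    P=np.stack([(u-K[0,2])/K[0,0]*z,-(v-K[1,2])/K[1,1]*z,-z],-1)
    if T is None:
        o=np.array(f["orientation"]);M=q2m(o) if o.size==4 else o
        return P@M.T+np.array(f["eye"])
    return P@T[:3,:3].T+T[:3,3]
E
python3 - <<'E'
from h import *
s=ctrl.get_state();print({k:np.round(v,3) for k,v in s.items()})
for n in("top","side"):
    f=ctrl.grab_frame(n);cv2.imwrite(f"pics/{n}0.png",f["frame"][:,:,::-1]);np.savez(f"{n}0.npz",**f)
    print(n,f["mtx"],f["eye"],f["orientation"],[k for k in f])
E
```

```text
{'clock': np.float64(0.0), 'joint_positions': array([ 1.248,  0.537, -0.004,  1.539,  0.003,  1.067, -0.071]), 'joint_velocities': array([-0.001,  0.001,  0.001, -0.002, -0.   ,  0.001,  0.001]), 'effort': array([-1.0000e-03, -5.8341e+01,  1.0490e+00, -2.5910e+01,  1.2000e-02,
        1.0000e-02, -0.0000e+00]), 'tool_pos': array([ 164.94 , -628.041,  230.388]), 'tcp_rot': array([-0.001,  0.992,  0.128, -0.   ]), 'force': array([ 0.275,  0.548, -0.172]), 'ft_torque': array([-0.005,  0.003, -0.03 ]), 'gripper_force': np.float64(0.0), 'gripper_width': np.float64(85.315)}
top [[417.92151343   0.         272.19838602]
 [  0.         417.92151343 212.87486075]
 [  0.           0.           1.        ]] [ 310.54107259   -5.22763177 1376.96558978] [ 0.71068018  0.05634683 -0.06087657 -0.69860773] ['frame', 'z_map', 'mtx', 'eye', 'orientation']
side [[428.0866772    0.         281.90514845]
 [  0.         428.0866772  209.45560555]
 [  0.           0.           1.        ]] [247.08732488 752.73871681 940.07291166] [-0.17672696 -0.06146077  0.37334912  0.90862566] ['frame', 'z_map', 'mtx', 'eye', 'orientation']
```

View pics/top0.png

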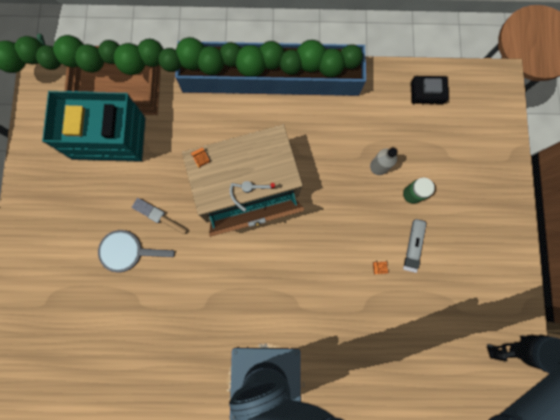

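View pics/side0.png

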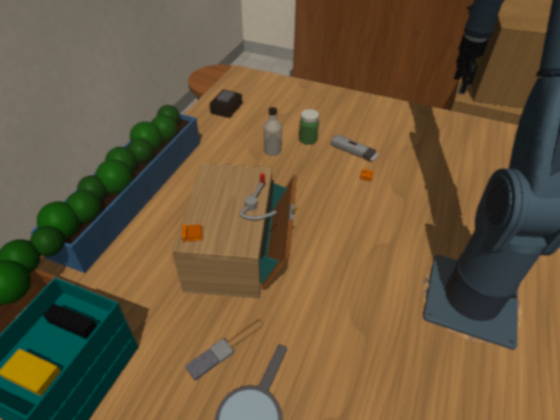

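The top view shows the housing around (245,170), turned a little, with the cam axis at about (247,187), the red post at (273,185), the bin tilted open below, and comb_a at (201,157). Next I'll measure the housing's yaw, the post and the panel.

```bash
python3 - <<'E'
from h import *
f=dict(np.load("top0.npz"));P=cloud(f);img=f["frame"];hsv=cv2.cvtColor(img,cv2.COLOR_RGB2HSV)
box=np.zeros(P.shape[:2],bool);box[110:250,170:320]=1
m=box&(abs(P[...,2]-170)<5)
cnt=max(cv2.findContours(cv2.morphologyEx(m.astype(np.uint8),cv2.MORPH_CLOSE,np.ones((3,3))),0,1)[0],key=cv2.contourArea)
xy=P[m][:,:2].astype(np.float32);r=cv2.minAreaRect(P[cnt[:,0,1],cnt[:,0,0]][:,:2].astype(np.float32));print("top rect",r,cv2.boxPoints(r),np.median(P[m][:,2]))
red=box&((hsv[...,0]<6)|(hsv[...,0]>174))&(hsv[...,1]>170)&(hsv[...,2]>90)
n,l,st,c=cv2.connectedComponentsWithStats(red.astype(np.uint8))
for i in range(1,n):
    if st[i,4]>3: print("red",c[i],st[i,4],np.median(P[l==i],0),P[l==i][:,2].max())
o=box&(P[...,2]>100)&(P[...,2]<168)
# panel: points in front; regress
for lab in("top","side"):
    f=dict(np.load(lab+"0.npz"));Q=cloud(f);hs=cv2.cvtColor(f["frame"],cv2.COLOR_RGB2HSV)
    redm=((hs[...,0]<5)|(hs[...,0]>175))&(hs[...,1]>190)&(hs[...,2]>120)
    n,l,st,c=cv2.connectedComponentsWithStats(redm.astype(np.uint8))
    for i in range(1,n):
        if st[i,4]>3: print(lab,"red",c[i],st[i,4],np.median(Q[l==i],0))
E
```

```text
top rect ((529.1671752929688, 46.09346008300781), (448.1187744140625, 319.94464111328125), 17.071245193481445) [[ 268.01816   133.24246 ]
 [ 361.94128  -172.60556 ]
 [ 790.31616   -41.055542]
 [ 696.39307   264.79248 ]] 169.4388247745378
red [272.5 185.4] 10 [584.8291186  -10.66774386 214.16844504] 218.06497877615402
top red [272.5 185.5] 4 [584.57025516 -10.63602227 215.14603682]
side red [262.         175.71428571] 7 [585.24513003  -5.72600837 216.42305213]
```

```bash
python3 - <<'E'
from h import *
f=dict(np.load("top0.npz"));P=cloud(f)
box=np.zeros(P.shape[:2],bool);box[110:250,170:320]=1
m=(box&(abs(P[...,2]-170)<4)).astype(np.uint8)
n,l,st,c=cv2.connectedComponentsWithStats(m);i=1+st[1:,4].argmax();k=l==i
r=cv2.minAreaRect(P[k][:,:2].astype(np.float32));print(r,st[i]);bp=cv2.boxPoints(r);print(bp)
# robust: back edge & right edge via rotated coordinates
yaw=np.deg2rad(r[2]) if r[1][0]<r[1][1] else np.deg2rad(r[2]-90)
print("yaw",yaw)
A=R.from_euler('z',yaw).as_matrix()
cen=np.array([*r[0],0]);L=(P-cen)@A
q=L[k];print("ext",np.percentile(q,[.5,99.5],axis=0))
# things in housing frame: cam (z 172..200), panel
post=np.array([584.9,-8.2,210]);print("post local",(post-cen)@A)
g=box&(P[...,2]>174)&(P[...,2]<200)
print("cam local", np.round(L[g][::6],0).tolist())
front=box&(L[...,0]<-104)&(L[...,2]>25)&(abs(L[...,1])<150)
for y0 in range(-150,150,30):
    t=front&(L[...,1]>y0)&(L[...,1]<y0+30)
    if t.sum(): 
        w=L[t];j=w[:,2].argsort()[-6:];print(y0,t.sum(),np.round(w[j][:,[0,2]],0).tolist(), "minx",w[:,0].min())
E
```

```text
((646.9711303710938, 82.18568420410156), (200.97943115234375, 319.38525390625), 16.936594009399414) [ 183  124  120   90 5729]
[[504.3193   205.67809 ]
 [597.3605   -99.85469 ]
 [789.6229   -41.306717]
 [696.5818   264.22607 ]]
yaw 0.29559932953756723
ext [[ -98.46348655 -158.20869059  166.08829838]
 [  98.36032837  157.89841719  173.8366072 ]]
post local [-85.70951032 -68.38330918 210.        ]
cam local [[93.0, -137.0, 174.0], [58.0, -149.0, 178.0], [69.0, -92.0, 175.0], [84.0, 28.0, 175.0], [85.0, 99.0, 192.0], [85.0, 109.0, 191.0], [46.0, -48.0, 174.0], [81.0, 107.0, 191.0], [44.0, -42.0, 175.0], [81.0, 116.0, 189.0], [79.0, 99.0, 181.0], [80.0, 128.0, 192.0], [75.0, 111.0, 193.0], [63.0, 49.0, 175.0], [75.0, 120.0, 191.0], [73.0, 104.0, 185.0], [33.0, -48.0, 176.0], [72.0, 116.0, 187.0], [67.0, 99.0, 186.0], [81.0, 143.0, 175.0], [69.0, 116.0, 188.0], [64.0, 97.0, 185.0], [10.0, -106.0, 174.0], [66.0, 114.0, 185.0], [61.0, 92.0, 180.0], [70.0, 130.0, 177.0], [65.0, 110.0, 175.0], [59.0, 93.0, 178.0], [62.0, 124.0, 186.0], [55.0, 102.0, 187.0], [5.0, -89.0, 175.0], [59.0, 112.0, 
[... 2415 characters left out ...]
nx -174.93998605472882
0 243 [[-347.0, 1377.0], [-347.0, 1377.0], [-347.0, 1377.0], [-347.0, 1377.0], [-347.0, 1377.0], [-347.0, 1377.0]] minx -347.302975710677
30 171 [[-112.0, 184.0], [-109.0, 184.0], [-110.0, 184.0], [-113.0, 185.0], [-107.0, 187.0], [-108.0, 187.0]] minx -169.8179482365547
60 154 [[-164.0, 160.0], [-167.0, 161.0], [-165.0, 161.0], [-164.0, 161.0], [-162.0, 162.0], [-166.0, 162.0]] minx -169.10381524531215
90 164 [[-165.0, 160.0], [-163.0, 161.0], [-162.0, 161.0], [-162.0, 161.0], [-163.0, 162.0], [-164.0, 162.0]] minx -169.28915758631223
120 140 [[-161.0, 162.0], [-163.0, 162.0], [-162.0, 162.0], [-163.0, 163.0], [-162.0, 163.0], [-161.0, 163.0]] minx -169.74868334083664
```

```bash
cat >> h.py <<'E'
CEN=np.array([647.,82.2,0]);YAW=0.2956;A=R.from_euler('z',YAW).as_matrix()
def loc(p): return (np.array(p)-CEN)@A
def plan(target_local):
    s=ctrl.get_state();M=q2m(s["tcp_rot"]);t=CEN+A@np.array(target_local,float)
    fl=A.T@s["force"]
    print("clk %.2f"%s["clock"],"loc",np.round(loc(s["tool_pos"]),1),"F loc",np.round(fl,1),"toolx yaw rel",np.round(np.rad2deg(np.arctan2(M[1,0],M[0,0])-YAW),1),"grip",np.round(s["gripper_width"],1),"dxyz",np.round(M.T@(t-s["tool_pos"])/200,3))
if __name__=="__main__":
    import sys; plan([float(a) for a in sys.argv[1:4]])
E
python3 -m jog '[{"dx":0.45,"dy":-0.25,"dz":-0.35,"claw":-1},{"dx":0.9,"dy":-0.5,"dz":-0.35,"claw":-1},{"dx":0.9,"dy":-0.5,"dz":-0.35,"claw":-1},{"dx":0.9,"dy":-0.5,"dz":-0.35,"claw":-1},{"dx":0.9,"dy":-0.5,"dz":-0.35,"claw":-1},{"dx":0.9,"dy":-0.7,"dz":-0.35,"claw":-1}]'
python3 -m jog '[{"dx":0.7,"dy":-1,"turn":-0.07,"claw":-1},{"dx":0.7,"dy":-1,"turn":-0.07,"claw":-1},{"dx":0.7,"dy":-1,"turn":-0.07,"claw":-1},{"dx":0.7,"dy":-1,"turn":-0.07,"claw":-1},{"dx":0.7,"dy":-1,"turn":-0.07,"claw":-1},{"dx":0.7,"dy":-1,"turn":-0.07,"claw":-1}]'
python3 h.py -210 90 150
```

```text
clk 0.10 loc [-668.1 -539.1  230.5] F loc [-0.6  0.   0.5] toolx yaw rel -2.2 grip 85.6 dxyz [ 2.167 -3.231  0.407]schema error: expected keys dx, dy, dz, turn, claw
schema error: expected keys dx, dy, dz, turn, claw
```

```bash

python3 -m jog '[{"dx":0.3,"dy":-0.2,"dz":-0.35,"turn":-0.07,"claw":-1},{"dx":0.6,"dy":-0.5,"dz":-0.35,"turn":-0.07,"claw":-1},{"dx":0.9,"dy":-0.7,"dz":-0.35,"turn":-0.07,"claw":-1},{"dx":0.95,"dy":-0.9,"dz":-0.35,"turn":-0.07,"claw":-1},{"dx":0.95,"dy":-0.9,"dz":-0.35,"turn":-0.07,"claw":-1},{"dx":0.95,"dy":-0.9,"dz":-0.35,"turn":-0.07,"claw":-1}]'
python3 -m jog '[{"dx":0.3,"dy":-0.3,"dz":0,"turn":0,"claw":-1},{"dx":0.6,"dy":-0.6,"dz":0,"turn":0,"claw":-1},{"dx":0.8,"dy":-0.9,"dz":0,"turn":0,"claw":-1},{"dx":0.8,"dy":-0.95,"dz":0,"turn":0,"claw":-1},{"dx":0.8,"dy":-0.95,"dz":0,"turn":0,"claw":-1},{"dx":0.8,"dy":-0.95,"dz":0,"turn":0,"claw":-1}]'
python3 h.py -210 90 150
```

```text
clock: 0.85
tool_pos: [304.7, -403.7, 301.4]
tcp_rot: [-0.0, 0.989, 0.149, 0.0]
force: [-0.5, -1.7, 0.3]
gripper_width: -0.1
gripper_force: 0.0
clock: 1.6
tool_pos: [401.0, -179.5, 301.1]
tcp_rot: [0.0, 0.989, 0.146, -0.0]
force: [-0.5, -1.1, 0.4]
gripper_width: 0.0
gripper_force: 0.0
clk 1.60 loc [-311.5 -178.7  301.1] F loc [-0.8 -0.9  0.4] toolx yaw rel -0.2 grip 0.0 dxyz [ 0.504 -1.346  0.755]
```

```bash

python3 -m jog '[{"dx":0.1,"dy":-0.3,"dz":0,"turn":0,"claw":-1},{"dx":0.2,"dy":-0.6,"dz":0,"turn":0,"claw":-1},{"dx":0.3,"dy":-0.9,"dz":0,"turn":0,"claw":-1},{"dx":0.4,"dy":-1,"dz":0.1,"turn":0,"claw":-1},{"dx":0.4,"dy":-1,"dz":0.3,"turn":0,"claw":-1},{"dx":0.4,"dy":-1,"dz":0.5,"turn":0,"claw":-1},{"dx":0.4,"dy":-1,"dz":0.5,"turn":0,"claw":-1}]'
python3 h.py -210 90 150
```

```text
clock: 2.48
tool_pos: [418.3, 34.4, 199.2]
tcp_rot: [-0.0, 0.989, 0.145, -0.003]
force: [-0.1, 0.9, 0.7]
gripper_width: -0.0
gripper_force: 0.0
clk 2.48 loc [-232.7   20.9  199.2] F loc [0.2 0.9 0.7] toolx yaw rel -0.3 grip -0.0 dxyz [ 0.113 -0.346  0.246]
```

```bash

python3 -m jog '[{"dx":0,"dy":-0.3,"dz":0,"turn":0,"claw":-1},{"dx":0,"dy":-0.35,"dz":0.15,"turn":0,"claw":-1},{"dx":0,"dy":-0.35,"dz":0.26,"turn":0,"claw":-1},{"dx":0,"dy":-0.35,"dz":0.26,"turn":0,"claw":-1},{"dx":0,"dy":-0.35,"dz":0.26,"turn":0,"claw":-1}]'
python3 h.py -140 90 150
```

```text
clock: 3.1
tool_pos: [401.2, 103.0, 150.7]
tcp_rot: [0.0, 0.989, 0.145, 0.001]
force: [0.1, 0.6, 0.0]
gripper_width: -0.2
gripper_force: 0.0
clk 3.10 loc [-229.    91.5  150.7] F loc [0.3 0.5 0. ] toolx yaw rel -0.2 grip -0.2 dxyz [0.445 0.006 0.004]
```

```bash

python3 -m jog '[{"dx":0.1,"dy":0,"dz":0,"turn":0,"claw":-1},{"dx":0.2,"dy":0,"dz":0,"turn":0,"claw":-1},{"dx":0.25,"dy":0,"dz":0,"turn":0,"claw":-1},{"dx":0.3,"dy":0,"dz":0,"turn":0,"claw":-1},{"dx":0.34,"dy":0,"dz":0,"turn":0,"claw":-1},{"dx":0.38,"dy":0,"dz":0,"turn":0,"claw":-1}]'
python3 h.py -131 90 150
python3 -m jog '[{"dx":0.03,"dy":0,"dz":0,"turn":0,"claw":-1},{"dx":0.06,"dy":0,"dz":0,"turn":0,"claw":-1}]'
python3 h.py -131 90 150
```

```text
clock: 3.85
tool_pos: [472.7, 125.3, 149.5]
tcp_rot: [0.0, 0.989, 0.146, -0.0]
force: [-3.4, -0.5, 1.8]
gripper_width: 0.1
gripper_force: 1.4
clk 3.85 loc [-154.2   92.   149.5] F loc [-3.4  0.5  1.8] toolx yaw rel -0.1 grip 0.1 dxyz [ 0.116  0.01  -0.003]
clock: 4.1
tool_pos: [484.4, 129.0, 149.3]
tcp_rot: [-0.0, 0.989, 0.146, 0.0]
force: [-2.1, -1.0, 1.3]
gripper_width: 0.1
gripper_force: 1.1
clk 4.10 loc [-141.9   92.2  149.3] F loc [-2.3 -0.4  1.3] toolx yaw rel -0.1 grip 0.1 dxyz [ 0.054  0.011 -0.003]
```

```bash

python3 -m jog '[{"dx":0.03,"dy":0,"dz":0,"turn":0,"claw":-1},{"dx":0.06,"dy":0,"dz":0,"turn":0,"claw":-1},{"dx":0.06,"dy":0,"dz":0,"turn":0,"claw":-1}]'
python3 h.py -126 90 150
python3 -m jog '[{"dx":0.02,"dy":0,"dz":0,"turn":0,"claw":-1},{"dx":0.02,"dy":0,"dz":0,"turn":0,"claw":-1}]'
python3 h.py -126 90 150
```

```text
clock: 4.47
tool_pos: [496.4, 132.7, 149.3]
tcp_rot: [-0.0, 0.989, 0.146, 0.001]
force: [-0.4, 0.3, -0.1]
gripper_width: 0.4
gripper_force: 0.0
clk 4.47 loc [-129.3   92.2  149.3] F loc [-0.3  0.4 -0.1] toolx yaw rel -0.1 grip 0.4 dxyz [ 0.017  0.011 -0.003]
clock: 4.72
tool_pos: [499.1, 133.5, 149.1]
tcp_rot: [0.0, 0.989, 0.146, -0.0]
force: [-2.3, -1.2, 0.8]
gripper_width: -0.1
gripper_force: 1.2
clk 4.72 loc [-126.5   92.1  149.1] F loc [-2.5 -0.5  0.8] toolx yaw rel -0.1 grip -0.1 dxyz [ 0.003  0.011 -0.004]
```

```bash

for i in 1 2 3; do python3 -m jog '[{"dx":0.01,"dy":0,"dz":0,"turn":0,"claw":-1},{"dx":0.015,"dy":0,"dz":0,"turn":0,"claw":-1},{"dx":0.015,"dy":0,"dz":0,"turn":0,"claw":-1}]' >/dev/null
python3 h.py -126 90 150; done
```

```text
clk 5.10 loc [-124.1   92.1  149.2] F loc [-5.   0.8  2.9] toolx yaw rel -0.1 grip -0.0 dxyz [-0.009  0.01  -0.004]
clk 5.47 loc [-123.5   92.1  148.7] F loc [-11.3   0.5   8.1] toolx yaw rel -0.1 grip -0.0 dxyz [-0.013  0.011 -0.006]
clk 5.85 loc [-123.5   92.   148.2] F loc [-19.3   1.8  14.5] toolx yaw rel -0.1 grip -0.2 dxyz [-0.013  0.01  -0.009]
```

```bash

python3 -m jog '[{"dx":-0.05,"dy":0,"dz":0,"turn":0,"claw":-1},{"dx":-0.15,"dy":0,"dz":-0.1,"turn":0,"claw":-1},{"dx":-0.25,"dy":0.2,"dz":-0.3,"turn":0.2,"claw":-1},{"dx":-0.25,"dy":0.5,"dz":-0.5,"turn":0.5,"claw":-1},{"dx":-0.25,"dy":0.75,"dz":-0.5,"turn":0.66,"claw":-1},{"dx":-0.25,"dy":0.75,"dz":-0.5,"turn":0.66,"claw":-1}]' >/dev/null
python3 h.py -127 -56 200
python3 - <<'E'
from h import *
f=ctrl.grab_frame("top");cv2.imwrite("pics/top1.png",cv2.resize(f["frame"][110:260,170:320,::-1],None,fx=4,fy=4));P=cloud(f);L=(P-CEN)@A
for y0 in(-130,-100,70,100):
    t=(L[...,1]>y0)&(L[...,1]<y0+30)&(L[...,2]>145)&(L[...,2]<174)&(L[...,0]<-95)&(L[...,0]>-175);print(y0,t.sum(),L[t][:,0].min() if t.any() else None)
E
```

```text
clk 6.60 loc [-167.2  -63.6  250.2] F loc [-0.7  0.4 -0.1] toolx yaw rel -20.4 grip 0.0 dxyz [ 0.174 -0.106  0.252]
-130 0 None
-100 0 None
70 79 -116.39037445976847
100 79 -116.3676096209482
```

View pics/top1.png

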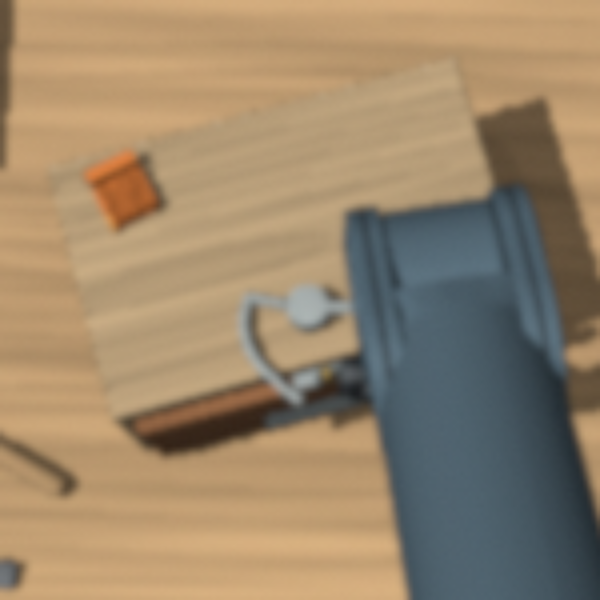

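The crop shows the bin almost shut (front edge about 3 mm out), and the cam still open with its hub at (308,307), the hook nose at (298,400) and the pin at (325,375). Next I'll bring the closed fingers down behind the post.

```bash

python3 -m jog '[{"dx":0.08,"dy":-0.1,"dz":0.1,"turn":0,"claw":-1},{"dx":0.12,"dy":-0.1,"dz":0.25,"turn":0,"claw":-1},{"dx":0.17,"dy":-0.1,"dz":0.25,"turn":0,"claw":-1},{"dx":0.17,"dy":-0.1,"dz":0.25,"turn":0,"claw":-1}]' >/dev/null
python3 h.py -105 -64 200
python3 - <<'E'
from h import *
s=ctrl.get_state();f=ctrl.grab_frame("wrist");cv2.imwrite("pics/w1.png",f["frame"][:,:,::-1])
T=np.eye(4);T[:3,:3]=q2m(s["tcp_rot"]);T[:3,3]=s["tool_pos"];P=cloud(f,T@np.array(f["mount"]));hs=cv2.cvtColor(f["frame"],cv2.COLOR_RGB2HSV)
m=((hs[...,0]<6)|(hs[...,0]>174))&(hs[...,1]>190)&(hs[...,2]>90)
L=loc(P);m&=(L[...,2]>196)&(L[...,2]<222);q=L[m]
print(len(q),q.min(0) if len(q) else 0,q.max(0) if len(q) else 0,np.median(q[q[:,2]>213],0) if len(q) else 0)
E
```

```text
clk 7.15 loc [-127.5  -50.2  200.1] F loc [-0.3 -0.3  1.4] toolx yaw rel -19.9 grip -0.0 dxyz [0.129 0.027 0.001]
659 [-89.90400589 -79.07927052 201.14976207] [-76.88214862 -66.30661132 217.74370812] [-83.47049145 -73.22852259 215.9642575 ]
```

View pics/w1.png

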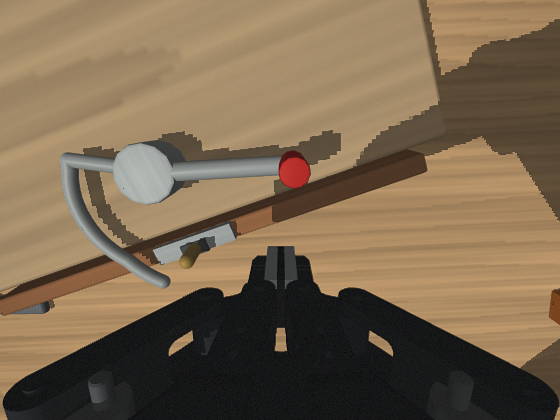

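The wrist view shows the closed fingers at (280,255), the red post at (294,168), the hub at (146,172) and the pin at (190,252). The post measures about (-83,-73) in the housing frame, so the cam angle is about 0.06. I'll approach to contact and start turning.

```bash

cat > c.py <<'E'
from h import *
s=ctrl.get_state();M=q2m(s["tcp_rot"]);F=M.T@s["force"];p=loc(s["tool_pos"])-[-62,0,0]
post=A.T@(M@[17.5,0,0])+p; ph=np.rad2deg(np.arctan2(post[1],post[0]))%360
tr=np.hypot(post[0],post[1]);yaw=np.rad2deg(np.arctan2(M[1,0],M[0,0])-YAW)
print("clk %.2f F(tool) %s tcp loc %s post-est r %.1f theta %.1f deg (x %.1f) yaw-err %.1f"%(s["clock"],np.round(F,1),np.round(p+[-62,0,0],1),tr,ph-250,post[0],yaw-(ph-270)))
E
python3 -m jog '[{"dx":0.05,"dy":0.033,"dz":0,"turn":-0.1,"claw":-1},{"dx":0.1,"dy":0.033,"dz":0,"turn":-0.117,"claw":-1},{"dx":0.14,"dy":0.033,"dz":0,"turn":-0.117,"claw":-1},{"dx":0.14,"dy":0.033,"dz":0,"turn":-0.117,"claw":-1}]' >/dev/null; python3 c.py
python3 -m jog '[{"dx":0.012,"dy":0,"dz":0,"turn":0,"claw":-1},{"dx":0.024,"dy":0,"dz":0,"turn":0,"claw":-1},{"dx":0.024,"dy":0,"dz":0,"turn":0,"claw":-1}]' >/dev/null; python3 c.py
```

```text
clk 7.70 F(tool) [-0.6 -0.   0.6] tcp loc [-104.1  -66.2  199.5] post-est r 75.5 theta 0.4 deg (x -25.3) yaw-err 3.2
clk 8.07 F(tool) [ 0.3  1.1 -0.8] tcp loc [-100.2  -67.6  199.2] post-est r 75.6 theta 3.6 deg (x -21.4) yaw-err 0.0
```

```bash

python3 -m jog '[{"dx":0.033,"dy":0.006,"dz":0,"turn":-0.167,"claw":-1},{"dx":0.066,"dy":0.0095,"dz":0,"turn":-0.333,"claw":-1},{"dx":0.1,"dy":0.01,"dz":0,"turn":-0.5,"claw":-1},{"dx":0.1,"dy":0.01,"dz":0,"turn":-0.5,"claw":-1}]' >/dev/null; python3 c.py
python3 -m jog '[{"dx":0.033,"dy":0.006,"dz":0,"turn":-0.167,"claw":-1},{"dx":0.066,"dy":0.0095,"dz":0,"turn":-0.333,"claw":-1},{"dx":0.066,"dy":0.0095,"dz":0,"turn":-0.333,"claw":-1}]' >/dev/null; python3 c.py
```

```text
clk 8.57 F(tool) [-3.1  0.2 -1.7] tcp loc [-82.3 -75.3 198.9] post-est r 75.8 theta 17.9 deg (x -2.8) yaw-err 0.7
clk 8.95 F(tool) [-3.8 -0.  -0.1] tcp loc [-69.1 -77.8 198.9] post-est r 75.9 theta 27.7 deg (x 10.2) yaw-err 0.7
```

Tracking well, with about 4 N of free friction. I'll continue and check the force every 5 to 10°.

```bash

for i in 1 2 3; do python3 -m jog '[{"dx":0.017,"dy":0.003,"dz":0,"turn":-0.083,"claw":-1},{"dx":0.033,"dy":0.006,"dz":0,"turn":-0.167,"claw":-1},{"dx":0.033,"dy":0.006,"dz":0,"turn":-0.167,"claw":-1}]' >/dev/null; python3 c.py; done
```

```text
clk 9.32 F(tool) [-3.9  0.7 -0.3] tcp loc [-62.4 -78.1 198.9] post-est r 75.9 theta 32.6 deg (x 16.6) yaw-err 0.8
clk 9.70 F(tool) [-4.7  1.1  1.1] tcp loc [-55.4 -77.8 199. ] post-est r 75.9 theta 37.8 deg (x 23.2) yaw-err 0.7
clk 10.07 F(tool) [-4.3  0.6  1.2] tcp loc [-49.  -77.1 199. ] post-est r 75.9 theta 42.5 deg (x 29.0) yaw-err 1.0
```

```bash

for i in 1 2 3; do python3 -m jog '[{"dx":0.017,"dy":0.003,"dz":0,"turn":-0.083,"claw":-1},{"dx":0.033,"dy":0.006,"dz":0,"turn":-0.167,"claw":-1},{"dx":0.033,"dy":0.006,"dz":0,"turn":-0.167,"claw":-1}]' >/dev/null; python3 c.py; done
```

```text
clk 10.45 F(tool) [-4.3 -0.4  0.2] tcp loc [-42.4 -75.7 199. ] post-est r 75.9 theta 47.4 deg (x 34.9) yaw-err 1.1
clk 10.82 F(tool) [-5.8  0.7  0.7] tcp loc [-36.1 -73.8 199. ] post-est r 75.8 theta 52.3 deg (x 40.5) yaw-err 1.2
clk 11.20 F(tool) [-4.7 -0.2  1. ] tcp loc [-29.8 -71.3 199. ] post-est r 75.9 theta 57.2 deg (x 45.9) yaw-err 1.3
```

```bash

for i in 1 2 3; do python3 -m jog '[{"dx":0.01,"dy":0.002,"dz":0,"turn":-0.05,"claw":-1},{"dx":0.02,"dy":0.004,"dz":0,"turn":-0.1,"claw":-1},{"dx":0.02,"dy":0.004,"dz":0,"turn":-0.1,"claw":-1}]' >/dev/null; python3 c.py; done
```

```text
clk 11.57 F(tool) [-6.  -0.4  0.3] tcp loc [-26.5 -69.8 199. ] post-est r 75.8 theta 59.9 deg (x 48.7) yaw-err 1.6
clk 11.95 F(tool) [-7.7 -0.3 -0.4] tcp loc [-23.2 -68.1 199. ] post-est r 75.8 theta 62.6 deg (x 51.3) yaw-err 1.9
clk 12.32 F(tool) [-8.4 -1.6 -1.7] tcp loc [-20.2 -66.4 198.9] post-est r 75.7 theta 65.1 deg (x 53.6) yaw-err 2.4
```

```bash

for i in 1 2; do python3 -m jog '[{"dx":0.01,"dy":0.002,"dz":0,"turn":-0.05,"claw":-1},{"dx":0.02,"dy":0.004,"dz":0,"turn":-0.1,"claw":-1},{"dx":0.02,"dy":0.004,"dz":0,"turn":-0.1,"claw":-1}]' >/dev/null; python3 c.py; done
```

```text
clk 12.70 F(tool) [-10.   -1.3  -2. ] tcp loc [-17.5 -64.7 198.9] post-est r 75.6 theta 67.3 deg (x 55.6) yaw-err 3.1
clk 13.07 F(tool) [-10.5  -2.9  -1.9] tcp loc [-14.2 -62.3 199. ] post-est r 75.6 theta 70.4 deg (x 58.2) yaw-err 3.0
```

```bash

for i in 1 2; do python3 -m jog '[{"dx":0.01,"dy":0.001,"dz":0,"turn":-0.04,"claw":-1},{"dx":0.013,"dy":0.002,"dz":0,"turn":-0.065,"claw":-1}]' >/dev/null; python3 c.py;  done
```

```text
clk 13.32 F(tool) [-15.2  -5.2  -5.2] tcp loc [-13.4 -61.9 198.9] post-est r 75.4 theta 70.9 deg (x 58.6) yaw-err 4.4
clk 13.57 F(tool) [-15.7  -5.4  -4.7] tcp loc [-11.7 -60.7 198.9] post-est r 75.4 theta 72.4 deg (x 59.7) yaw-err 4.8
```

```bash

python3 -m jog '[{"dx":0,"dy":0,"dz":0,"turn":0,"claw":-1},{"dx":0,"dy":0,"dz":0,"turn":0,"claw":-1}]' >/dev/null; python3 c.py; python3 -m jog '[{"dx":0,"dy":0,"dz":0,"turn":0,"claw":-1}]' >/dev/null; python3 c.py
```

```text
clk 13.82 F(tool) [-14.8  -5.3  -4.7] tcp loc [-11.7 -60.6 198.9] post-est r 75.4 theta 72.5 deg (x 59.8) yaw-err 4.7
clk 13.95 F(tool) [-15.   -4.3  -5.2] tcp loc [-11.6 -60.6 198.9] post-est r 75.4 theta 72.5 deg (x 59.8) yaw-err 4.7
```

The force is about 15 N and steady at about 72°, so it is snug. Now I'll back off, rise and look.

```bash

python3 -m jog '[{"dx":-0.04,"dy":0,"dz":0,"turn":0,"claw":-1},{"dx":-0.1,"dy":0,"dz":0,"turn":0,"claw":-1},{"dx":-0.12,"dy":0,"dz":-0.2,"turn":0,"claw":-1},{"dx":-0.12,"dy":0,"dz":-0.4,"turn":0,"claw":-1},{"dx":-0.6,"dy":0.2,"dz":-0.5,"turn":0,"claw":-1},{"dx":-0.6,"dy":0.5,"dz":-0.5,"turn":0,"claw":-1},{"dx":-0.6,"dy":0.8,"dz":-0.5,"turn":0,"claw":-1},{"dx":-0.6,"dy":0.8,"dz":-0.5,"turn":0,"claw":-1},{"dx":-0.6,"dy":0.8,"dz":-0.5,"turn":0,"claw":-1}]'
python3 - <<'E'
from h import *
f=ctrl.grab_frame("top");cv2.imwrite("pics/top2.png",cv2.resize(f["frame"][110:260,170:320,::-1],None,fx=4,fy=4));P=cloud(f);L=(P-CEN)@A
hs=cv2.cvtColor(f["frame"],cv2.COLOR_RGB2HSV)
for y0 in(-130,-100,70,100):
    t=(L[...,1]>y0)&(L[...,1]<y0+30)&(L[...,2]>145)&(L[...,2]<174)&(L[...,0]<-95)&(L[...,0]>-175);print(y0,t.sum(),L[t][:,0].min() if t.any() else None)
m=((hs[...,0]<6)|(hs[...,0]>174))&(hs[...,1]>170)&(hs[...,2]>90)&(L[...,2]>200)&(L[...,2]<222)
q=np.median(L[m],0)-[-62,0,0];print(m.sum(),q,np.rad2deg(np.arctan2(q[1],q[0]))+110)
E
```

```text
clock: 15.08
tool_pos: [777.8, -131.4, 298.3]
tcp_rot: [-0.0, 0.796, 0.605, 0.001]
force: [-1.1, 0.6, -0.5]
gripper_width: 0.1
gripper_force: 0.0
-130 73 -113.13885402295419
-100 74 -113.09565355110762
70 75 -112.91706495173277
100 75 -113.01384991630788
10 [ 55.98554427 -44.43819654 214.46512846] 71.55941794169942
```

View pics/top2.png

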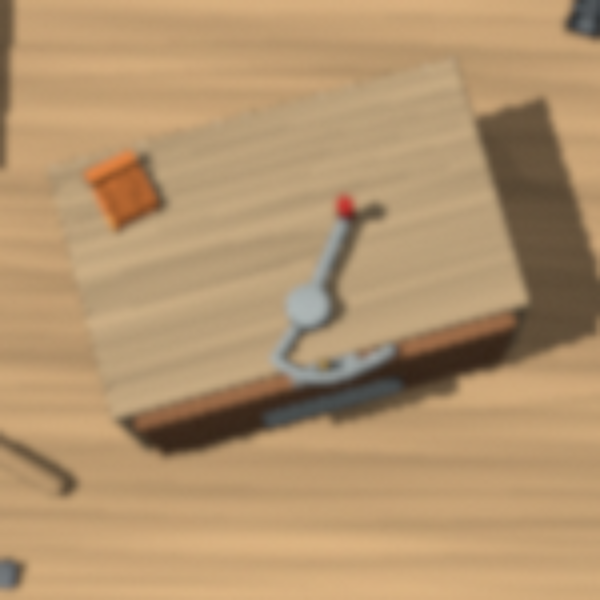

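The hook lies across the pin at about (325,368), the post is at (345,207) with the lever at about 72°, and the panel front is at -113 mm, which is fully shut. The arm is clear, so I'm handing in.

```bash
python3 -c "
from cell import ctrl
print(ctrl.finish_job())"
```

```text
the job is handed in; nothing more can be done
None
```

I handed the job in after about 15 s of the 64 s: the bin measures fully shut, the cam is at about 72°, I stopped at about 15 N on the post (top of the snug range), and the arm is clear. The hand-in gave no verdict, the hook's pull on the pin was not measured directly, and I did not re-measure the bystanders.

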